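Thread the pivot rings back onto a screen press spindle

ROBOT

A 6-joint arm with a two-finger parallel gripper is mounted at the origin on the work surface. World frame = base frame: x ahead of the robot, y to its left, z up, the work surface at z = 0. Lengths are in m, angles in rad, forces in N, time in s.
With the tool pointing down it reaches from about 0.375 to 0.9 m from the base axis. Payload 3.1 kg.
Tool frame: the origin (TCP) lies between the finger pads; the fingertips stand 8 mm ahead of it and the grasp point (between the pads) lies 11 mm behind it; z points along the fingers, y is the line along which they close (so a half turn about z gives the same grasp; the last joint's range is limited). The gripper opens to 85 mm and grips with 20 to 120 N. Pads are 22 mm wide; open, the fingers measure 114 mm over their backs; the gripper's body (76 mm by 85 mm) begins 54 mm behind the grasp point. The pads swing forward as they close: fully open they stand 13 mm farther back than shut.
Start: joints at [-1.466, 0.527, 1.433, -0, 1.181, -0.178], TCP at [0.174, -0.6, 0.239] pointing down, gripper open.
Joint ranges: [-3.08, 3.08], [-0.75, 2.2], [0.22, 2.44], [-1.43, 4.57], [0, 2.65], [-2.85, 2.85]. Speed limits (rad/s): [2.79, 2.79, 3.14, 3.14, 3.14, 3.14].

INTERFACE

Orientations are given as a unit quaternion [x, y, z, w].
In Python, from station import readout, cams, sign_off gives the robot as it stands.
- The arm moves only by the tool send_rows, never from a script. Its argument "commands" is text: rows parted by semicolons, each of 5 numbers parted by spaces: the finger opening in mm, from 0 to 85.4, then the shift along the tool's x, y, z each as a share of 0.02 m, from -1 to 1, then the turn about the tool's z as a share of 4 degrees, from -1 to 1. In form: grip dx dy dz spin; .... A call has 1 to 20 rows; each row shifts and turns the commanded pose from where the row before left it, along the tool's axes as they then stand; what a row does not reach is not made up. A row lasts 1/12 s, in which the tool goes at most 41.7 mm and 7.16 degrees, less where a joint would pass 70% of its speed; a pose out of reach is approached as far as the arm can. A call with a number of a shift or a turn outside -1 to 1 is refused whole. A call with a gripper value outside its range is refused whole. The fingers move at their own pace and stop on an object; "grip_force" is the grip in N (left out, the last holds). Time passes only in rows, so rows that do not move let the fingers close. It gives the time, the measured TCP pose, the force, the opening and the grip force at its end, in the units of the state.
- readout.sense(): the state, without advancing time (a new reading comes with each control period).
- cams.snapshot(name): name is "scene" or "top" or "wrist"; returns a dict with "pixels" (400x640x3 uint8, red, green, blue), "intrinsics" (3x3 intrinsics, pixels), "eye" and "rotation" of the camera in the world. Camera axes: x right, y down, z forward; pixel columns grow to the right and rows downward; lengths in m; the calibration is good to about 2 mm. The wrist camera is an equidistant fisheye: a pixel r from the principal point sees the ray r / f radians off the axis. A picture is of the moment at which its call begins. There is no depth.
- sign_off(): hands the job in; it is judged then, once.
The state is a dict: "t": time; "q": joint angles; "qd": joint speeds; "tau": joint torques, N m; "tcp_pos": TCP position; "tool_rot": TCP orientation; "force": force on the tool from outside, world axes, zero at the start; "ft_torque": the same for the moment, N m; "finger_gap": opening from 0.0 (shut) to 1.0 (fully open); "gripper_force": force on a finger pad.
Only numpy, scipy, OpenCV 4.12 (cv2) and the standard library are available. Lean on these libraries where they do the work, as an engineer would, in place of code of your own. Each camera call takes 0.05 s, during which the arm holds its last target. There are 200 camera calls.

TASK

The pivot of the tabletop screen press has been stripped for cleaning: thread the three steel rings from the cutting mat back onto its stepped upright spindle in size order, widest bore first - the thick spacer, then the washer, then the small bush on top. The spindle seldom stands quite at the middle of its base, so find it by touch and ease each ring down, without forcing or dropping it, until it lies flat and fully home. Leave the tape, the ink jar and the squeegee where they are.

Things in the scene. Friction and masses are not known exactly. Their poses are not given: they have to be found in the camera images.
- press: Tabletop screen press, fixed. Grey foot 160 x 160 mm; on it two clamped registration plates (118 x 106, then 96 x 96 mm) that carry a round seat and the upright stepped spindle. Origin: middle of the foot, on the table; z up. Seat and spindle stand together up to 6 mm off the origin along the press's x and up to 6 mm along its y, either way: set anew each time, not measured, and rigid.
- seat (a point): Point 50 mm above the press's origin, at the height of the steel seat face (74 mm across). The spindle rises from that face, up to 6 mm off this point in x and in y: diameter 30 mm up to 18 mm above the face, 22 mm from 18 to 28 mm, 12 mm from 28 to 50 mm (its tip), with a 1.6 mm chamfer at the top of each step.
- platen_edge (a point): Middle of the near edge of the top of the press's white printing platen, 76 mm above the table, 170 mm from the press's origin; the platen runs 340 mm along the press's +x from here and is 180 mm wide; a rail beneath joins it to the foot.
- spacer: Thick plain steel spacer ring lying flat on the mat: outside diameter 60 mm, bore 31.2 mm, 20 mm high, about 0.32 kg. Origin: centre of its underside, z along its axis. Goes on first, home on the seat face around the 30 mm step (underside 50 mm above the table).
- washer: Plain steel washer lying flat on the mat: outside diameter 48 mm, bore 23.2 mm, 10 mm high, about 0.11 kg. Origin: centre of its underside. Goes on second, home on top of the spacer around the 22 mm step (underside 20 mm above the seat face).
- bush: Small plain steel bush lying flat on the mat: outside diameter 36 mm, bore 13.2 mm, 14 mm high, about 0.09 kg. Origin: centre of its underside. Goes on last, home on top of the washer around the 12 mm tip (underside 30 mm above the seat face; the tip then stands 6 mm out of it).
- mat: Black A3 cutting mat, 300 x 420 mm and 3 mm thick, fixed to the table; the rings start on it. Origin: centre of its underside.
- tape: Roll of brown packing tape lying flat, 95 mm diameter, 48 mm high. Bystander. Origin: centre of its underside.
- ink: White ink jar with a black cap, 86 mm diameter, 95 mm high. Bystander. Origin: centre of its underside.
- squeegee: Wooden squeegee lying flat, 260 mm along its y, 122 mm along its x, 24 mm high. Bystander. Origin: near the middle of its underside.
Not all that is in view belongs to the job. Leave any yellow look-alike of the spacer alone. What is shaped like the washer but yellow is not meant.

How it is judged:
By the outcome, as a careful person would: the job done as asked, in the order asked, and still so for the second after the job is handed in, with the robot touching nothing.
It also fails if it takes over 72 s, if anything falls off the work surface, if the arm or the gripper's body presses on something with over 40 N, if the wrist force passes 120 N, or if a joint passes its speed limit or range.

## Working session

There is one attempt and no reset: what is moved stays moved. The work goes in short steps, Python scripts to look and compute and a tool call to move; the robot and the scene stay as the last step left them, time stands still between calls to the robot, and variables do not carry over. Pictures are saved under pics/ and viewed, at most 10 in all, crops included, and the job is handed in when it is done.

Besides the shell and the picture viewer there is one more tool, called as name(argument=value, ...) on one line, values as JSON. send_rows: Moves the arm, as the interface text tells. Its arguments: {"type":"object","properties":{"commands":{"type":"string"},"grip_force":{"type":"number"}},"required":["commands"]}

```bash
mkdir -p pics; ls; cat > h.py <<'E'
import numpy as np, cv2
from station import readout, cams
def snap(n,f=None):
    s=cams.snapshot(n)
    if f: cv2.imwrite('pics/'+f,cv2.cvtColor(s['pixels'],cv2.COLOR_RGB2BGR))
    return s
def ray(s,u,v,fish=False):
    K=np.array(s['intrinsics']);x=(u-K[0,2])/K[0,0];y=(v-K[1,2])/K[1,1]
    if fish:
        r=np.hypot(x,y);d=np.array([np.sin(r)*x/r,np.sin(r)*y/r,np.cos(r)]) if r>1e-9 else np.array([0,0,1.])
    else: d=np.array([x,y,1.])
    return np.array(s['eye']),np.array(s['rotation'])@d
def onz(s,u,v,z,fish=False):
    o,d=ray(s,u,v,fish);return o+d*(z-o[2])/d[2]
def proj(s,p):
    K=np.array(s['intrinsics']);c=np.array(s['rotation']).T@(np.array(p)-np.array(s['eye']));q=K@c;return q[:2]/q[2]
E
python3 - <<'E'
from h import *
import pickle
d={}
for n in['top','scene']:
    s=snap(n,n+'1.png');d[n]=s;print(n,s['intrinsics'],s['eye'],s['rotation'])
pickle.dump(d,open('s1.pkl','wb'))
print(readout.sense())
E
```

```text
pics
top [[456.6208287    0.         331.41187754]
 [  0.         456.6208287  199.34918247]
 [  0.           0.           1.        ]] [ 0.44411255 -0.07159332  1.20399293] [ 0.71370827 -0.69855435  0.03850157 -0.03405814]
scene [[382.5629367    0.         314.09078692]
 [  0.         382.5629367  199.30409723]
 [  0.           0.           1.        ]] [ 0.95617436 -0.81385251  0.7485089 ] [ 0.87446213  0.2315159  -0.10280011 -0.413701  ]
{'t': 0.1, 'q': array([-1.46650385e+00,  5.28377719e-01,  1.43375371e+00,  1.43584248e-05,
        1.18141516e+00, -1.78526996e-01]), 'qd': array([-0.00118833, -0.00402911, -0.0023829 , -0.00086334,  0.00192987,
        0.00017683]), 'tau': array([ 2.85672504e-04, -4.43305421e+01, -1.78585660e+01, -2.74469021e-04,
        3.91435315e-03, -9.85273687e-06]), 'tcp_pos': array([ 0.17436537, -0.59953902,  0.2384352 ]), 'tool_rot': array([ 9.90018206e-01,  1.40936147e-01,  4.28886432e-05, -9.76049428e-04]), 'force': array([-0.07679783, -0.48290531,  0.01031806]), 'ft_torque': array([-0.04276154,  0.05673455,  0.00603408]), 'gripper_force': 0.0, 'finger_gap': 1.0028806859176285}
```

View pics/top1.png

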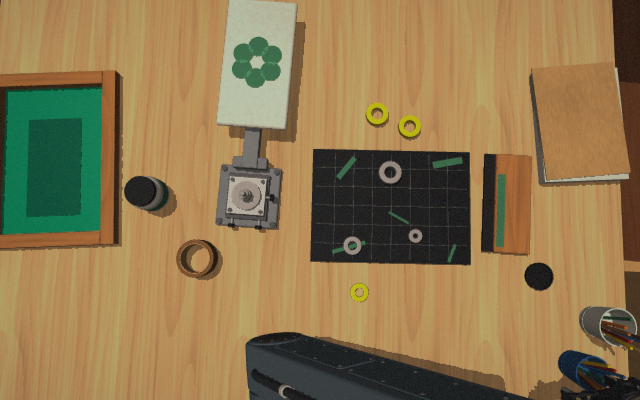

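View pics/scene1.png

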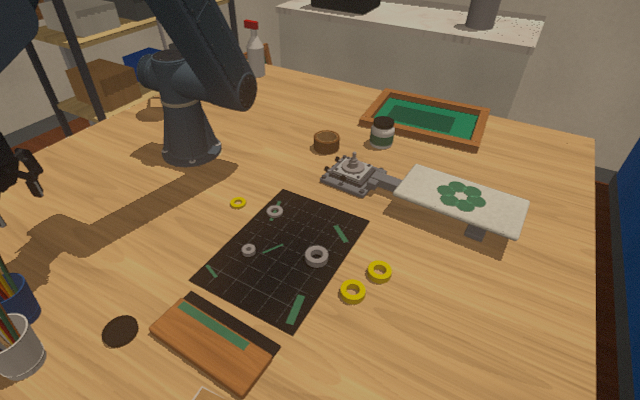

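The top view shows three steel rings on the mat: spacer (390,172), washer (352,245) and bush (415,236). The yellow look-alikes at (377,113), (410,126) and (359,292) are off the mat. The press spindle is near (247,196). By colour and size, the three grey rings are the ones meant. I'll confirm with an enlarged crop and measure.

```bash
python3 - <<'E'
s=open('h.py').read()
s=s.replace("import numpy as np, cv2","import numpy as np, cv2\nfrom scipy.spatial.transform import Rotation as R")
s=s.replace("np.array(s['rotation'])","R.from_quat(s['rotation']).as_matrix()")
open('h.py','w').write(s)
from h import *
import pickle
d=pickle.load(open('s1.pkl','rb'));t=d['top'];im=t['pixels']
hsv=cv2.cvtColor(im,cv2.COLOR_RGB2HSV)
m=((hsv[...,1]<60)&(hsv[...,2]>75)).astype(np.uint8)*255
for n,(u,v),h,D in[('spacer',(390,172),.023,60),('washer',(352,245),.013,48),('bush',(415,236),.017,36)]:
    w=22;sub=m[v-w:v+w,u-w:u+w]
    c,hh=cv2.findContours(sub,cv2.RETR_CCOMP,cv2.CHAIN_APPROX_NONE)
    for k,a in enumerate(c):
        if len(a)<6 or cv2.contourArea(a)<8: continue
        (x,y),r=cv2.fitEllipse(a)[:2]
        p=onz(t,x+u-w,y+v-w,h);print(n,hh[0][k][3],x+u-w,y+v-w,'mm',np.array(r)*(1.204-h)/456.6*1000,p.round(4),'hyp',np.hypot(*p[:2]).round(3),'scene',proj(d['scene'],p).round(1))
# press: look at platen and foot
print('spindle',onz(t,247,196,.1),onz(t,247,196,.05))
b=cv2.cvtColor(im,cv2.COLOR_RGB2BGR)
e1=cv2.resize(b[145:270,305:475],None,fx=3.2,fy=3.2,interpolation=cv2.INTER_CUBIC)[:400,:400+140]
e2=cv2.resize(b[155:240,205:290],(400,400),interpolation=cv2.INTER_CUBIC)
sc=cv2.cvtColor(d['scene']['pixels'],cv2.COLOR_RGB2BGR)
cv2.imwrite('pics/c1.png',cv2.resize(e1,(544,400)));
cv2.imwrite('pics/c2.png',np.hstack([e2,cv2.resize(sc[140:205,310:415],(390,241)).__class__(0) if 0 else cv2.copyMakeBorder(cv2.resize(sc[140:205,310:415],(390,241)),0,159,0,0,cv2.BORDER_CONSTANT)]))
E
```

```text
spacer -1 389.9447135925293 171.74292182922363 mm [56.71883735 57.39442843] [ 0.6419 -0.2295  0.023 ] hyp 0.682 scene [315.6 253.2]
spacer 1 389.8555850982666 171.79912567138672 mm [31.28056337 32.50027605] [ 0.6417 -0.2292  0.023 ] hyp 0.681 scene [315.6 253.1]
washer -1 351.89957427978516 245.11488151550293 mm [45.80061329 46.51196979] [ 0.4486 -0.1335  0.013 ] hyp 0.468 scene [273.8 209.7]
washer 2 351.78717041015625 245.11941528320312 mm [24.4226395  26.08411231] [ 0.4486 -0.1332  0.013 ] hyp 0.468 scene [273.8 209.6]
bush -1 415.1066722869873 235.4294490814209 mm [33.51521846 34.55250635] [ 0.4771 -0.297   0.017 ] hyp 0.562 scene [247.5 248. ]
bush 0 415.0 235.5 mm [13.21822283 15.31666977] [ 0.4769 -0.2967  0.017 ] hyp 0.562 scene [247.5 247.9]
spindle [0.56161686 0.12783599 0.1       ] [0.56693865 0.13686817 0.05      ]
```

View pics/c1.png

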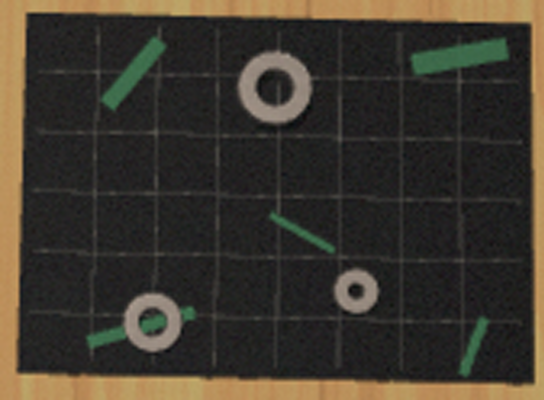

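View pics/c2.png

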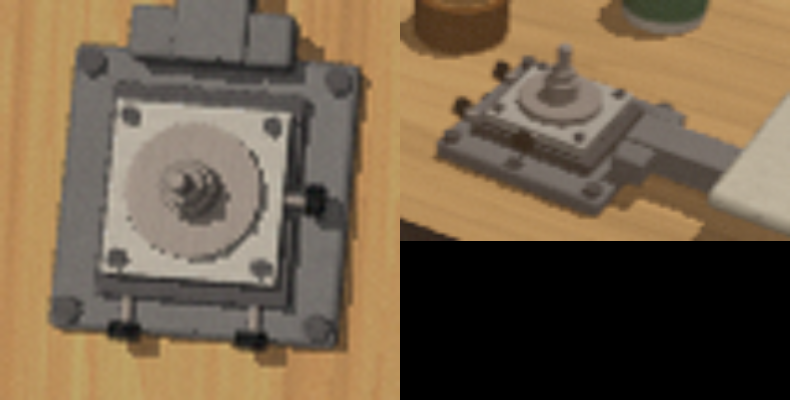

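The crop confirms three grey rings on the mat, spacer at crop (274,88), washer (152,322) and bush (356,291), with outer sizes of about 57, 46 and 34 mm. The press crop shows the round seat centred near (196,190) in the crop, with the spindle tip at (178,182). I start moving towards the spacer and measure the seat disc in the same step.

send_rows(commands="85 0 0 -1 1; 85 0 0 -1 1; 85 0 0 -0.5 1;85 0 0 0 1;85 0 0 0 0.05;85 1 -0.8 0 0;85 1 -0.8 0 0;85 1 -0.8 0 0;85 1 -0.8 0 0;85 1 -0.8 0 0;85 1 -0.8 0 0;85 1 -0.8 0 0;85 1 -0.8 0 0;85 1 -0.8 0 0;85 1 -0.8 0 0;85 1 -0.8 0 0;85 1 -0.8 0 0;85 1 -0.8 0 0;85 1 -0.8 0 0;85 1 -0.8 0 0", grip_force=30)

```text
t: 1.77
tcp_pos: [0.4749, -0.3587, 0.2883]
tool_rot: [1.0, 0.001, -0.001, -0.001]
force: [0.9, -0.3, -0.1]
finger_gap: 0.995
gripper_force: 0.0
```

```bash
python3 - <<'E'
from h import *
import pickle
d=pickle.load(open('s1.pkl','rb'));t=d['top'];im=t['pixels']
b=im[155:240,205:290].astype(int)
# white plate vs seat: print a row and column across the seat
print('row195',[tuple(p) for p in im[195,228:266]][::1])
lab=cv2.cvtColor(im,cv2.COLOR_RGB2LAB).astype(int)
for n,s in d.items():
    im=s['pixels'];hsv=cv2.cvtColor(im,cv2.COLOR_RGB2HSV)
    print(n,'expected seat',proj(s,[.565,.135,.05]))
print('tip',onz(t,242.8,193.7,.1),'seat',onz(t,246.6,195.4,.05), 'tip scene', onz(d['scene'],310+163*105/390,140+50*65/241,.1))
print(proj(d['scene'],onz(t,242.8,193.7,.1)))
E
```

```text
row195 [(np.uint8(176), np.uint8(167), np.uint8(155)), (np.uint8(178), np.uint8(168), np.uint8(155)), (np.uint8(182), np.uint8(171), np.uint8(158)), (np.uint8(171), np.uint8(160), np.uint8(147)), (np.uint8(163), np.uint8(149), np.uint8(137)), (np.uint8(162), np.uint8(145), np.uint8(133)), (np.uint8(156), np.uint8(143), np.uint8(131)), (np.uint8(159), np.uint8(145), np.uint8(132)), (np.uint8(157), np.uint8(144), np.uint8(131)), (np.uint8(159), np.uint8(145), np.uint8(133)), (np.uint8(154), np.uint8(142), np.uint8(131)), (np.uint8(134), np.uint8(121), np.uint8(113)), (np.uint8(137), np.uint8(126), np.uint8(115)), (np.uint8(122), np.uint8(112), np.uint8(101)), (np.uint8(92), np.uint8(85), np.uint8(79)), (np.uint8(76), np.uint8(71), np.uint8(67)), (np.uint8(54), np.uint8(48), np.uint8(43)), (np.uint8(64), np.uint8(57), np.uint8(57)), (np.uint8(85), np.uint8(78), np.uint8(73)), (np.uint8(80), np.uint8(73), np.uint8(67)), (np.uint8(60), np.uint8(56), np.uint8(52)), (np.uint8(86), np.uint8(81), np.uint8(74)), (np.uint8(84), np.uint8(78), np.uint8(72)), (np.uint8(56), np.uint8(53), np.uint8(
[... 199 characters left out ...]
8(158), np.uint8(144), np.uint8(133)), (np.uint8(158), np.uint8(146), np.uint8(132)), (np.uint8(156), np.uint8(143), np.uint8(132)), (np.uint8(153), np.uint8(141), np.uint8(129)), (np.uint8(92), np.uint8(84), np.uint8(81)), (np.uint8(109), np.uint8(105), np.uint8(96)), (np.uint8(179), np.uint8(170), np.uint8(157)), (np.uint8(180), np.uint8(172), np.uint8(158)), (np.uint8(174), np.uint8(169), np.uint8(156)), (np.uint8(70), np.uint8(66), np.uint8(60))]
top expected seat [247.70582757 196.77488225]
scene expected seat [350.0420078  165.49286886]
tip [0.56701334 0.13825146 0.1       ] seat [0.56844833 0.13794363 0.05      ] tip scene [0.57520034 0.13305299 0.1       ]
[352.20545101 151.98968112]
```

send_rows(commands="85 0.93 -0.72 0.6 0;85 0.93 -0.72 0.6 0;85 0.93 -0.72 0.6 0;85 0.93 -0.72 0.6 0;85 0.93 -0.72 0.6 0;85 0.93 -0.72 0.6 0;85 0.93 -0.72 0.6 0;85 0.93 -0.72 0.6 0;85 0.92 -0.72 0.6 0;85 0 0 1 0;85 0 0 1 0;85 0 0 1 0;85 0 0 0 0;85 0 0 0 0")

```text
t: 2.93
tcp_pos: [0.6403, -0.2298, 0.1193]
tool_rot: [1.0, 0.001, -0.002, -0.001]
force: [0.6, -0.1, 0.4]
finger_gap: 1.001
gripper_force: 0.0
```

```bash
python3 - <<'E'
from h import *
import pickle
d=pickle.load(open('s1.pkl','rb'));t=d['top'];im=t['pixels']
r=im[...,0].astype(int);c=(246,195.5)
yy,xx=np.mgrid[:400,:640];dist=np.hypot(xx-c[0],yy-c[1])
m=((r<170)&(r>115)&(dist<18)).astype(np.uint8)
m=cv2.morphologyEx(m,cv2.MORPH_OPEN,np.ones((3,3),np.uint8))
cs,_=cv2.findContours(m,cv2.RETR_EXTERNAL,cv2.CHAIN_APPROX_NONE)
a=max(cs,key=cv2.contourArea);h=cv2.convexHull(a);e=cv2.fitEllipse(h);print(e,onz(t,*e[0],.05),np.array(e[1])*1.154/.4566)
for v in range(178,213,2): print(v,''.join('#' if k else '.' for k in m[v,226:266]),end='\n')
s=snap('wrist','w1.png');print(s['intrinsics'],s['eye'],s['rotation'],readout.sense()['tcp_pos'])
E
```

```text
((245.3421630859375, 194.9575653076172), (27.98969078063965, 29.358718872070312), 54.482994079589844) [0.56950831 0.1411783  0.05      ] [70.74047998 74.20052908]
178 ........................................
180 ........................................
182 ..............############..............
184 ...........###################..........
186 .........#######################........
188 ........########################........
190 .......###########################......
192 ......############........########......
194 ......############.........#######......
196 ......##########............######......
198 ......##########...........#######......
200 ......###########..........######.......
202 .......############.....########........
204 ........#######################.........
206 ...........##################...........
208 .............############...............
210 ........................................
212 ........................................
[[309.70691629   0.         323.81360261]
 [  0.         309.70691629 200.29732072]
 [  0.           0.           1.        ]] [ 0.71169516 -0.22977135  0.25447833] [ 0.70004483 -0.69947489 -0.10256133  0.10076351] [ 0.64138004 -0.23049919  0.12096959]
```

View pics/w1.png

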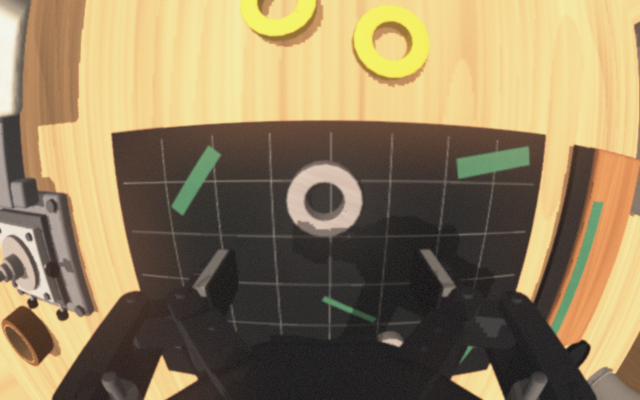

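The wrist view shows the spacer at (325,200) between and ahead of the open fingers, which is the camera's parallax. I descend part-way and cross-check its position.

```bash
python3 - <<'E'
from h import *
s=snap('wrist');im=s['pixels'];hsv=cv2.cvtColor(im,cv2.COLOR_RGB2HSV)
m=((hsv[...,1]<60)&(hsv[...,2]>90)).astype(np.uint8);sub=m[150:250,270:380]
cs,hh=cv2.findContours(sub,cv2.RETR_CCOMP,cv2.CHAIN_APPROX_NONE)
for a in cs:
    if cv2.contourArea(a)>300:
        e=cv2.fitEllipse(a);u,v=e[0][0]+270,e[0][1]+150;print(u,v,e[1],onz(s,u,v,.023,True))
        P=np.array([onz(s,p[0][0]+270,p[0][1]+150,.023,True)[:2] for p in a]);print(cv2.minEnclosingCircle(P.astype(np.float32)))
print(readout.sense()['tcp_pos'])
# neutral check: bush/press later
E
```

```text
314.7726745605469 197.8343048095703 (80.36614227294922, 93.45228576660156) [ 0.64593494 -0.22301155  0.023     ]
((0.6468756794929504, -0.21906591951847076), 0.0417347252368927)
317.9150695800781 199.27011489868164 (26.74443244934082, 32.05616760253906) [ 0.64476401 -0.22546888  0.023     ]
((0.6447988152503967, -0.22704310715198517), 0.013557936996221542)
[ 0.64206215 -0.23090873  0.12201187]
```

send_rows(commands="85 0 0 0.9 0;85 0 0 0.9 0;85 0 0 0.9 0;85 0 0 0.9 0;85 0 0 0.75 0;85 0 0 0.5 0;85 0 0 0.3 0;85 0 0 0.2 0;85 0 0 0 0;85 0 0 0 0;50 0 0 0 0;50 0 0 0 0;50 0 0 0 0;50 0 0 0 0;50 0 0 0 0;50 0 0 0 0;50 0 0 0 0;50 0 0 0 0", grip_force=40)

```text
t: 4.53
tcp_pos: [0.6423, -0.2307, 0.0157]
tool_rot: [1.0, 0.0, 0.001, 0.0]
force: [-1.0, 1.1, 6.1]
finger_gap: 0.678
gripper_force: 44.1
```

```bash
python3 - <<'E'
from h import *
s=snap('wrist','w2.png');print(s['eye'],s['rotation'],readout.sense())
E
```

```text
[ 0.71289665 -0.23040212  0.15128717] [-0.69981602  0.70028865  0.0995088  -0.09975642] {'t': 4.5833, 'q': array([-5.08322805e-01,  8.80940077e-01,  1.40972614e+00,  2.20496250e-04,
        8.49183484e-01,  1.06223007e+00]), 'qd': array([ 3.46234288e-05,  1.06345950e-03,  2.65961778e-04,  7.28101615e-04,
       -7.22596502e-05, -1.59203377e-03]), 'tau': array([-3.67693109e-01, -4.90077424e+01, -1.16663325e+01, -9.26034129e-02,
       -3.29765109e-01,  6.83177801e-03]), 'tcp_pos': array([ 0.64225346, -0.23071651,  0.01568563]), 'tool_rot': array([9.99999616e-01, 4.89675465e-05, 8.01558682e-04, 3.51896806e-04]), 'force': array([-1.40610346,  0.98432677,  6.13772026]), 'ft_torque': array([0.12312986, 0.14832506, 0.00195982]), 'gripper_force': 44.14328781902441, 'finger_gap': 0.6786318944168843}
```

View pics/w2.png

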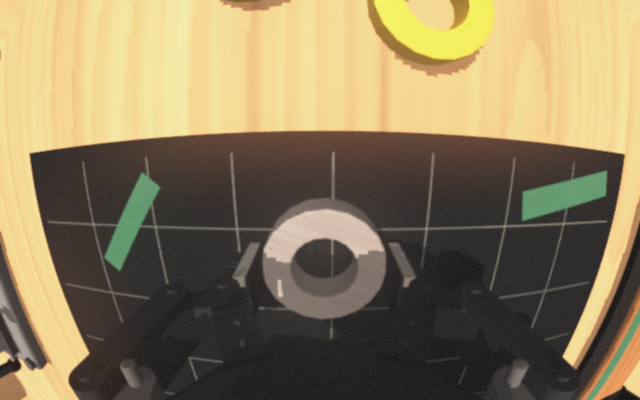

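The wrist view shows the spacer held between the pads, with its bore at (325,265). I lift and carry it.

send_rows(commands="50 0 0 -0.3 0;50 0 0 -0.7 0;50 0 0 -1 0;50 0 0 -1 0;50 0 0 -1 0;50 0 0 -1 0;50 0 0 -1 0;50 -0.1 -0.5 0 0;50 -0.18 -0.9 0 0;50 -0.18 -0.9 0 0;50 -0.18 -0.9 0 0;50 -0.18 -0.9 0 0;50 -0.18 -0.9 0 0;50 -0.18 -0.9 0 0;50 -0.18 -0.9 0 0;50 -0.18 -0.9 0 0;50 -0.18 -0.9 0 0;50 -0.18 -0.9 0 0;50 -0.18 -0.9 0 0;50 -0.18 -0.9 0 0")

```text
t: 6.25
tcp_pos: [0.5958, -0.0024, 0.1342]
tool_rot: [1.0, 0.0, -0.0, -0.0]
force: [0.9, 0.9, -3.9]
finger_gap: 0.682
gripper_force: 44.0
```

send_rows(commands="50 -0.18 -0.9 0 0;50 -0.18 -0.9 0 0;50 -0.18 -0.9 0 0;50 -0.18 -0.9 0 0;50 -0.18 -0.9 0 0;50 -0.18 -0.9 0 0;50 -0.2 -0.7 0 0;50 -0.08 -0.4 0 0;50 0 -0.15 0 0;50 0 0 0 0;50 0 0 0 0;50 0 0 0 0")

```text
t: 7.25
tcp_pos: [0.5696, 0.1277, 0.1343]
tool_rot: [1.0, -0.0, 0.0, 0.0]
force: [0.1, 0.2, -4.2]
finger_gap: 0.681
gripper_force: 44.0
```

```bash
python3 - <<'E'
from h import *
s=snap('wrist','w3.png');st=readout.sense();print(s['eye'],s['rotation'],st['tcp_pos'],st['force'],st['finger_gap'],st['ft_torque'])
E
```

```text
[0.64042266 0.12785227 0.26985021] [-0.69944767  0.70054273  0.10008647 -0.09997768] [0.56960162 0.12756625 0.13430432] [-0.36484646 -0.27083388 -4.24775729] 0.6802404177135195 [0.05309397 0.03708433 0.04695868]
```

View pics/w3.png

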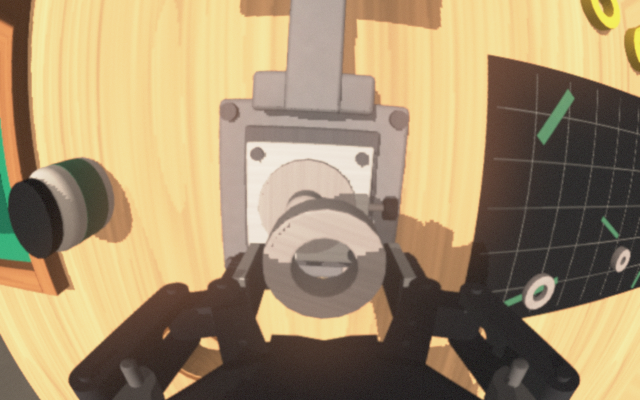

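The wrist view shows the held spacer (bore at 325,262). The seat behind it spans cols 258–353 with its top edge at row 159, so its centre is near (306,206). I compute the offset.

```bash
python3 - <<'E'
from h import *
s=snap('wrist');im=s['pixels'];r=im[...,0].astype(int)
from scipy.optimize import least_squares
# seat edge points: scan from centre outwards along upper arc, white->tan step
g=cv2.GaussianBlur(im[...,2],(3,3),0).astype(int)
P=[]
for a in np.radians(list(range(185,356,6))):
    rr=np.arange(36,60,.5);u=306+rr*np.cos(a);v=206+rr*np.sin(a)
    val=cv2.remap(g.astype(np.float32),u.astype(np.float32)[None],v.astype(np.float32)[None],1)[0]
    d=val[6:]-val[:-6];k=int(np.argmax(d[:36]))
    if d[k]>10: P.append(onz(s,u[k+3],v[k+3],.05,True)[:2])
P=np.array(P)
f=lambda x:np.hypot(*(P-x).T)-.037
o=least_squares(f,[.57,.138],loss='soft_l1',f_scale=.001);print(len(P),o.x,(f(o.x)*1000).round(1))
print(onz(s,306,206,.05,True))
st=readout.sense();print(st['tcp_pos'])
E
```

```text
29 [0.57091197 0.14049951] [-0.1  0.2 -0.3  0.1  0.  -0.3  0.  -0.3 -0.2  0.2 -0.1 -0.1  0.3 -0.1
  0.3  0.2  0.2  0.1 -0.  -0.2  0.  -0.1 -0.3  0.3  0.5 -0.1 -0.2 -0.3
 -0.3]
[0.57184176 0.14112219 0.05      ]
[0.56954762 0.12757083 0.13429684]
```

send_rows(commands="50 0.02 -0.4 0 0;50 0 -0.21 0 0;50 0 0 0.4 0;50 0 0 0.8 0;50 0 0 0.8 0;50 0 0 0.4 0;50 0 0 0.1 0;50 0 0 0 0;50 0 0 0 0;50 0 0 0 0")

```text
t: 8.18
tcp_pos: [0.5704, 0.1407, 0.0851]
tool_rot: [1.0, 0.0, 0.001, -0.0]
force: [0.1, -0.2, -3.1]
finger_gap: 0.68
gripper_force: 44.0
```

send_rows(commands="50 0 0 0.05 0;50 0 0 0.05 0;50 0 0 0.05 0;50 0 0 0.05 0;50 0 0 0 0;50 0 0 0 0")

```text
t: 8.68
tcp_pos: [0.5695, 0.1407, 0.0803]
tool_rot: [1.0, -0.0, -0.0, -0.0]
force: [0.6, -0.8, -3.7]
finger_gap: 0.679
gripper_force: 44.0
```

send_rows(commands="50 0 0 0.05 0;50 0 0 0.05 0;50 0 0 0.05 0;50 0 0 0 0;50 0 0 0 0")

```text
t: 9.1
tcp_pos: [0.5695, 0.1407, 0.0772]
tool_rot: [1.0, 0.0, -0.0, 0.0]
force: [-0.3, -0.3, -2.9]
finger_gap: 0.68
gripper_force: 44.0
```

```bash
python3 -c "
from h import *
s=readout.sense();print(s['tcp_pos'],s['force'],s['ft_torque'])"
```

```text
[0.56950573 0.14067017 0.07717219] [-0.32867898 -0.2872395  -2.93949198] [0.01538741 0.04038955 0.02251675]
```

send_rows(commands="50 0 0 0.05 0;50 0 0 0.05 0;50 0 0 0.05 0;50 0 0 0 0;50 0 0 0 0")

```text
t: 9.52
tcp_pos: [0.5695, 0.1407, 0.0742]
tool_rot: [1.0, 0.0, -0.0, 0.0]
force: [0.3, 0.4, -3.8]
finger_gap: 0.676
gripper_force: 44.0
```

send_rows(commands="50 0 0 0.05 0;50 0 0 0.05 0;50 0 0 0.05 0;50 0 0 0 0;50 0 0 0 0")

```text
t: 9.93
tcp_pos: [0.5695, 0.1407, 0.0712]
tool_rot: [1.0, 0.0, -0.0, 0.0]
force: [-0.2, 1.0, -3.9]
finger_gap: 0.677
gripper_force: 44.0
```

The spacer is well past the top of the 30 mm step with no contact force. I ease it on down.

send_rows(commands="50 0 0 0.06 0;50 0 0 0.06 0;50 0 0 0.06 0;50 0 0 0.06 0;50 0 0 0.06 0;50 0 0 0 0;50 0 0 0 0")

```text
t: 10.52
tcp_pos: [0.5695, 0.1407, 0.0652]
tool_rot: [1.0, 0.0, -0.0, 0.0]
force: [0.3, 0.3, -3.3]
finger_gap: 0.674
gripper_force: 44.0
```

send_rows(commands="50 0 0 0.04 0;50 0 0 0.04 0;50 0 0 0.03 0;50 0 0 0 0;50 0 0 0 0")

```text
t: 10.93
tcp_pos: [0.5696, 0.1407, 0.0631]
tool_rot: [1.0, 0.0, -0.0, 0.0]
force: [-0.9, 0.0, -3.4]
finger_gap: 0.676
gripper_force: 44.0
```

send_rows(commands="50 0 0 0.04 0;50 0 0 0.04 0;50 0 0 0 0;50 0 0 0 0")

```text
t: 11.27
tcp_pos: [0.5697, 0.1407, 0.0626]
tool_rot: [1.0, 0.0, 0.0, 0.0]
force: [-2.5, 0.7, 6.2]
finger_gap: 0.678
gripper_force: 44.8
```

send_rows(commands="50 0 0 0.04 0;50 0 0 0 0;50 0 0 0 0")

```text
t: 11.52
tcp_pos: [0.5697, 0.1407, 0.0626]
tool_rot: [1.0, 0.0, 0.0, 0.0]
force: [-3.5, -0.4, 9.5]
finger_gap: 0.68
gripper_force: 45.4
```

The spacer is home: contact at TCP z 0.0626, which puts its underside at 0.050. Next I release, rise and go for the washer.

send_rows(commands="75 0 0 0 0;75 0 0 0 0;75 0 0 0 0;75 0 0 -0.3 0;75 0 0 -0.8 0;75 0 0 -1 0;75 0 0 -1 0;75 0 0 -1 0;75 -0.2 0.4 -0.4 0;75 -0.4 0.8 0 0;75 -0.4 0.9 0 0;75 -0.4 0.9 0 0;75 -0.4 0.9 0 0;75 -0.4 0.9 0 0;75 -0.4 0.9 0 0;75 -0.4 0.9 0 0;75 -0.4 0.9 0 0;75 -0.4 0.9 0 0;75 -0.4 0.9 0 0;75 -0.4 0.9 0 0")

```text
t: 13.18
tcp_pos: [0.4764, -0.0644, 0.1504]
tool_rot: [1.0, 0.0, -0.0, -0.0]
force: [0.1, 0.4, -0.1]
finger_gap: 0.883
gripper_force: 0.0
```

send_rows(commands="75 -0.4 0.9 0 0;75 -0.4 0.9 0 0;75 -0.4 0.7 0 0;75 -0.2 0.3 0 0;75 0 0.1 0 0;75 0 0 0 0;75 0 0 0 0;75 0 0 0 0")

```text
t: 13.85
tcp_pos: [0.4498, -0.1207, 0.1507]
tool_rot: [1.0, 0.0, 0.0, -0.0]
force: [-0.8, 0.4, -0.0]
finger_gap: 0.877
gripper_force: 0.0
```

```bash
python3 - <<'E'
from h import *
s=readout.sense();print(s['tcp_pos'],s['force'],s['ft_torque'])
w=snap('wrist','w4.png');t=snap('top','t4.png')
K=w['intrinsics']
c=R.from_quat(w['rotation']).as_matrix().T@(np.array([.4486,-.1345,.013])-w['eye']);th=np.arctan2(np.hypot(c[0],c[1]),c[2]);k=np.hypot(c[0],c[1])
print('washer expected px',K[0][2]+K[0][0]*th*c[0]/k,K[1][2]+K[0][0]*th*c[1]/k)
im=w['pixels'];hsv=cv2.cvtColor(im,cv2.COLOR_RGB2HSV)
m=((hsv[...,1]<60)&(hsv[...,2]>110)).astype(np.uint8);m=cv2.morphologyEx(m,cv2.MORPH_OPEN,np.ones((5,5),np.uint8))
cs,hh=cv2.findContours(m,cv2.RETR_CCOMP,cv2.CHAIN_APPROX_NONE)
for i,a in enumerate(cs):
    if cv2.contourArea(a)>150:
        P=np.array([onz(w,p[0][0],p[0][1],.013,True)[:2] for p in a],np.float32);c,r=cv2.minEnclosingCircle(P)
        if .008<r<.035: print(hh[0][i][3],a.reshape(-1,2).mean(0),c,r)
E
```

```text
[ 0.44984213 -0.12068476  0.15067659] [-0.83141289  0.35967222 -0.02930222] [-0.00366252 -0.00266324 -0.04903375]
washer expected px 339.3496969662924 192.17053219023114
-1 [338.02054795 191.3630137 ] (0.4489254951477051, -0.13341663777828217) 0.02467239275574684
5 [338.04411765 191.48529412] (0.4490671157836914, -0.13348358869552612) 0.011701297014951706
-1 [500.86458333 165.34375   ] (0.47748807072639465, -0.29782092571258545) 0.020847691223025322
-1 [91.          5.05769231] (0.6656169891357422, 0.13345003128051758) 0.015990417450666428
-1 [62.89473684 10.16842105] (0.6741375923156738, 0.1832769811153412) 0.034024398773908615
```

View pics/w4.png

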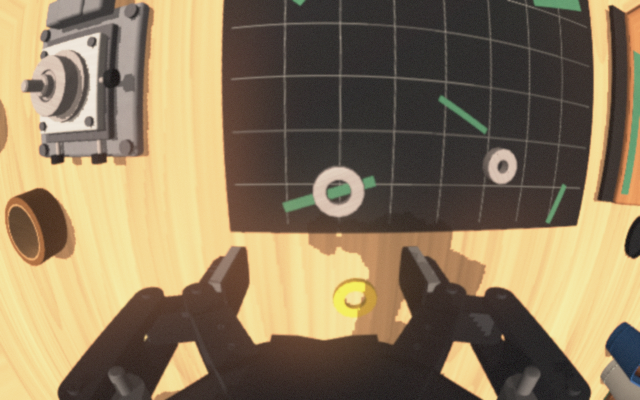

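The wrist view shows the washer at (338,191) and the bush at (500,165). The spacer sits around the spindle at about (57,85). I go down for the washer.

send_rows(commands="75 -0.04 0.4 0.2 0;75 0 0.26 0.8 0;75 0 0 1 0;75 0 0 1 0;75 0 0 1 0;75 0 0 1 0;75 0 0 0.8 0;75 0 0 0.5 0;75 0 0 0.3 0;75 0 0 0.2 0;75 0 0 0.08 0;75 0 0 0 0;75 0 0 0 0")

```text
t: 15.03
tcp_pos: [0.4492, -0.1347, 0.0137]
tool_rot: [1.0, 0.0, 0.001, 0.0]
force: [-0.1, -0.0, -0.1]
finger_gap: 0.883
gripper_force: 0.0
```

send_rows(commands="40 0 0 0 0;40 0 0 0 0;40 0 0 0 0;40 0 0 0 0;40 0 0 0 0;40 0 0 0 0;40 0 0 0 0")

```text
t: 15.62
tcp_pos: [0.4491, -0.1347, 0.0141]
tool_rot: [1.0, 0.0, 0.001, 0.0]
force: [-0.4, 0.0, 6.4]
finger_gap: 0.534
gripper_force: 39.9
```

```bash
python3 - <<'E'
from h import *
w=snap('wrist','w5.png');cv2.imwrite('pics/w5c.png',cv2.resize(cv2.cvtColor(w['pixels'][200:340,200:450],cv2.COLOR_RGB2BGR),(750,420)))
s=readout.sense();print(s['tcp_pos'],s['force'],s['ft_torque'],s['finger_gap'])
E
```

```text
[ 0.44907095 -0.13468936  0.0140713 ] [-0.45560462 -0.72469007  5.68694997] [-0.03675048  0.06406386  0.00641614] 0.5318528771701212
```

View pics/w5c.png

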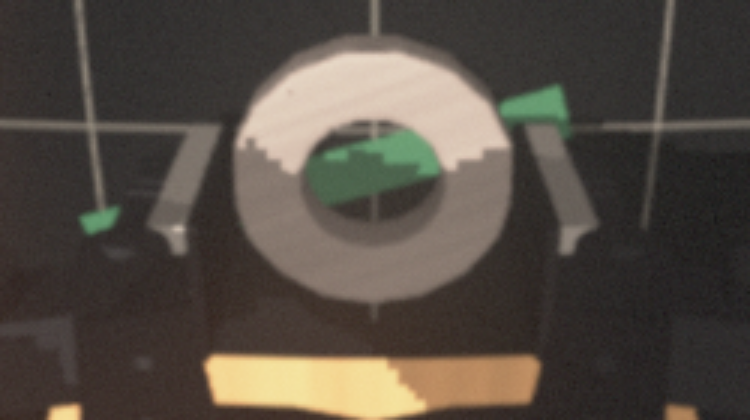

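The crop shows the washer centred between the pads, with its bore at crop (372,180). I lift it and carry it to the spindle.

send_rows(commands="40 0 0 -0.2 0;40 0 0 -0.8 0;40 0 0 -1 0;40 0 0 -1 0;40 0 0 -1 0;40 0 0 -1 0;40 0 0 -1 0;40 0.19 -0.43 0 0;40 0.38 -0.87 0 0;40 0.38 -0.87 0 0;40 0.38 -0.87 0 0;40 0.38 -0.87 0 0;40 0.38 -0.87 0 0;40 0.38 -0.87 0 0;40 0.38 -0.87 0 0;40 0.38 -0.87 0 0;40 0.38 -0.87 0 0;40 0.38 -0.87 0 0;40 0.38 -0.87 0 0")

```text
t: 17.25
tcp_pos: [0.5356, 0.067, 0.1321]
tool_rot: [1.0, 0.0, -0.001, -0.0]
force: [-0.0, 0.1, -1.8]
finger_gap: 0.529
gripper_force: 41.3
```

send_rows(commands="40 0.38 -0.87 0 0;40 0.38 -0.87 0 0;40 0.38 -0.87 0 0;40 0.38 -0.87 0 0;40 0.14 -0.29 0 0;40 0 0 0 0;40 0 0 0 0;40 0 0 0 0;40 0 0 0 0")

```text
t: 18.0
tcp_pos: [0.5687, 0.1399, 0.1329]
tool_rot: [1.0, -0.001, -0.001, 0.0]
force: [0.3, -0.4, -0.7]
finger_gap: 0.53
gripper_force: 41.3
```

```bash
python3 - <<'E'
from h import *
w=snap('wrist','w6.png')
s=readout.sense();print(s['tcp_pos'],s['force'],s['ft_torque'],s['finger_gap'])
E
```

```text
[0.56887813 0.13992937 0.13297763] [ 0.31526502  0.51411894 -1.78647132] [-0.00781477  0.02255352 -0.00215407] 0.5279187124848602
```

View pics/w6.png

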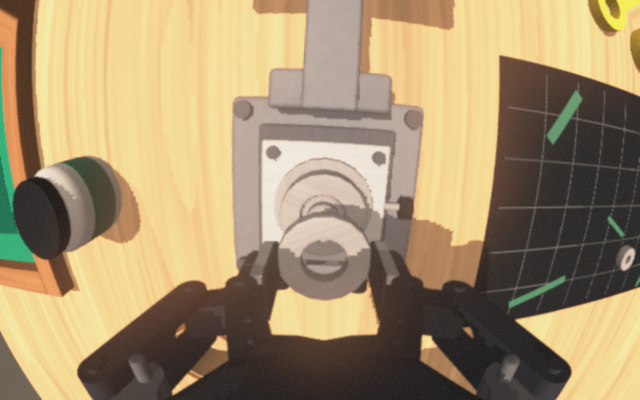

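The wrist view shows the washer held (bore at 325,260) over the spindle, with the spacer flat on the seat at (325,205). I ease it down.

send_rows(commands="40 0.04 -0.04 0.2 0;40 0 0 0.6 0;40 0 0 0.6 0;40 0 0 0.4 0;40 0 0 0.1 0;40 0 0 0.1 0;40 0 0 0 0;40 0 0 0 0")

```text
t: 18.72
tcp_pos: [0.5704, 0.1417, 0.0933]
tool_rot: [1.0, 0.0, 0.0, -0.0]
force: [-0.3, 0.0, -1.0]
finger_gap: 0.53
gripper_force: 41.3
```

send_rows(commands="40 0 0 0.06 0;40 0 0 0.06 0;40 0 0 0.06 0;40 0 0 0.06 0;40 0 0 0 0;40 0 0 0 0")

```text
t: 19.22
tcp_pos: [0.5701, 0.1417, 0.0883]
tool_rot: [1.0, 0.0, -0.0, -0.0]
force: [-0.4, -0.4, -0.6]
finger_gap: 0.527
gripper_force: 41.3
```

send_rows(commands="40 0 0 0.05 0;40 0 0 0.05 0;40 0 0 0 0;40 0 0 0 0")

```text
t: 19.55
tcp_pos: [0.5703, 0.1415, 0.0862]
tool_rot: [1.0, 0.0, 0.0, 0.0]
force: [-0.0, -1.5, -1.9]
finger_gap: 0.532
gripper_force: 41.3
```

The bore is over the 22 mm step, with slight side contact towards −y. I centre it a little and go on.

send_rows(commands="40 0 0.03 0 0;40 0 0 0.04 0;40 0 0 0.04 0;40 0 0 0.04 0;40 0 0 0 0;40 0 0 0 0")

```text
t: 20.05
tcp_pos: [0.57, 0.1411, 0.0838]
tool_rot: [1.0, 0.0, -0.0, -0.0]
force: [0.2, -0.4, -1.0]
finger_gap: 0.53
gripper_force: 41.3
```

send_rows(commands="40 0 0 0.04 0;40 0 0 0.04 0;40 0 0 0.02 0;40 0 0 0 0;40 0 0 0 0")

```text
t: 20.47
tcp_pos: [0.5701, 0.1411, 0.0818]
tool_rot: [1.0, 0.0, -0.0, 0.0]
force: [0.3, 0.2, -1.8]
finger_gap: 0.528
gripper_force: 41.3
```

send_rows(commands="40 0 0 0.04 0;40 0 0 0.04 0;40 0 0 0 0;40 0 0 0 0")

```text
t: 20.8
tcp_pos: [0.5703, 0.1411, 0.0811]
tool_rot: [1.0, 0.0, 0.0, 0.0]
force: [-1.1, 0.9, 5.3]
finger_gap: 0.528
gripper_force: 41.9
```

The washer is home: contact at TCP z 0.0811, underside at 0.070. I release and go for the bush.

send_rows(commands="62 0 0 0 0;62 0 0 0 0;62 0 0 0 0;62 0 0 -0.2 0;62 0 0 -0.6 0;62 0 0 -1 0;62 0 0 -1 0;62 0 0 -0.7 0;62 -0.1 0.45 -0.3 0;62 -0.19 0.9 0 0;62 -0.19 0.9 0 0;62 -0.19 0.9 0 0;62 -0.19 0.9 0 0;62 -0.19 0.9 0 0;62 -0.19 0.9 0 0;62 -0.19 0.9 0 0;62 -0.19 0.9 0 0;62 -0.19 0.9 0 0;62 -0.19 0.9 0 0;62 -0.19 0.9 0 0")

```text
t: 22.47
tcp_pos: [0.5256, -0.0672, 0.1565]
tool_rot: [1.0, -0.0, -0.0, 0.0]
force: [0.2, 0.5, -0.8]
finger_gap: 0.728
gripper_force: 0.0
```

send_rows(commands="62 -0.19 0.9 0 0;62 -0.19 0.9 0 0;62 -0.19 0.9 0 0;62 -0.19 0.9 0 0;62 -0.19 0.9 0 0;62 -0.19 0.9 0 0;62 -0.19 0.9 0 0;62 -0.19 0.9 0 0;62 -0.19 0.9 0 0;62 -0.19 0.9 0 0;62 -0.19 0.9 0 0;62 -0.19 0.9 0 0;62 -0.19 0.7 0 0;62 0 0.1 0 0;62 0 0 0 0;62 0 0 0 0;62 0 0 0 0")

```text
t: 23.88
tcp_pos: [0.4768, -0.2967, 0.1562]
tool_rot: [1.0, 0.0, -0.0, -0.0]
force: [0.1, 0.5, 0.2]
finger_gap: 0.726
gripper_force: 0.0
```

```bash
python3 - <<'E'
from h import *
s=readout.sense();print(s['tcp_pos'],s['force'])
w=snap('wrist')
im=w['pixels'];hsv=cv2.cvtColor(im,cv2.COLOR_RGB2HSV)
m=((hsv[...,1]<60)&(hsv[...,2]>110)).astype(np.uint8);m=cv2.morphologyEx(m,cv2.MORPH_OPEN,np.ones((5,5),np.uint8))
cs,hh=cv2.findContours(m,cv2.RETR_CCOMP,cv2.CHAIN_APPROX_NONE)
for i,a in enumerate(cs):
    if cv2.contourArea(a)>60:
        P=np.array([onz(w,p[0][0],p[0][1],.017,True)[:2] for p in a],np.float32);c,r=cv2.minEnclosingCircle(P)
        if .004<r<.035: print(hh[0][i][3],a.reshape(-1,2).mean(0),c,r)
# stack check in top view: washer top .080, spacer ring
t=snap('top');im=t['pixels'];print('washer expected',proj(t,[.57,.1405,.08]),proj(t,[.57,.1405,.07]))
E
```

```text
[ 0.47684841 -0.29674651  0.15624624] [0.08941444 0.49649565 0.18666536]
-1 [125.21052632 377.5       ] (0.16811999678611755, 0.02521909773349762) 0.02223406545817852
-1 [243.60655738 256.19672131] (0.40818697214126587, -0.2147361934185028) 0.017597543075680733
-1 [324.34545455 189.43636364] (0.4773072302341461, -0.2962639331817627) 0.018729403614997864
9 [324.67567568 189.21621622] (0.4776131212711334, -0.2969014644622803) 0.006980901584029198
-1 [630.2  78.6] (0.6336569786071777, -0.6973727345466614) 0.025406936183571815
-1 [ 4.1509434  62.30188679] (0.6670862436294556, 0.1472969651222229) 0.019511252641677856
washer expected [243.44069885 193.40853597] [244.17888063 193.87062996]
```

send_rows(commands="62 0.03 0.03 0.3 0;62 0 0 0.9 0;62 0 0 1 0;62 0 0 1 0;62 0 0 1 0;62 0 0 1 0;62 0 0 0.8 0;62 0 0 0.5 0;62 0 0 0.3 0;62 0 0 0.2 0;62 0 0 0.08 0;62 0 0 0 0;62 0 0 0 0")

```text
t: 25.07
tcp_pos: [0.4781, -0.2989, 0.0154]
tool_rot: [1.0, 0.0, 0.001, 0.0]
force: [-0.1, -0.9, -0.5]
finger_gap: 0.73
gripper_force: 0.0
```

send_rows(commands="28 0 0 0 0;28 0 0 0 0;28 0 0 0 0;28 0 0 0 0;28 0 0 0 0;28 0 0 0 0;28 0 0 0 0;28 0 0 0 0")

```text
t: 25.73
tcp_pos: [0.4779, -0.2988, 0.0158]
tool_rot: [1.0, 0.0, 0.0, 0.0]
force: [-1.3, 1.0, 5.5]
finger_gap: 0.394
gripper_force: 39.4
```

```bash
python3 - <<'E'
from h import *
s=readout.sense();print(s['tcp_pos'],s['force'],s['finger_gap'],s['gripper_force'])
E
```

```text
[ 0.47790306 -0.29876626  0.01575544] [-1.30583939  0.9519756   5.45369227] 0.39381814180849584 39.419764056801796
```

send_rows(commands="28 0 0 -0.2 0;28 0 0 -0.8 0;28 0 0 -1 0;28 0 0 -1 0;28 0 0 -1 0;28 0 0 -1 0;28 0 0 -1 0;28 0.1 -0.45 0 0;28 0.19 -0.92 0 0;28 0.19 -0.92 0 0;28 0.19 -0.92 0 0;28 0.19 -0.92 0 0;28 0.19 -0.92 0 0;28 0.19 -0.92 0 0;28 0.19 -0.92 0 0;28 0.19 -0.92 0 0;28 0.19 -0.92 0 0;28 0.19 -0.92 0 0;28 0.19 -0.92 0 0")

```text
t: 27.32
tcp_pos: [0.5207, -0.0854, 0.1338]
tool_rot: [1.0, 0.0, -0.001, -0.0]
force: [-0.5, -0.1, -0.6]
finger_gap: 0.395
gripper_force: 40.0
```

send_rows(commands="28 0.19 -0.92 0 0;28 0.19 -0.92 0 0;28 0.19 -0.92 0 0;28 0.19 -0.92 0 0;28 0.19 -0.92 0 0;28 0.19 -0.92 0 0;28 0.19 -0.92 0 0;28 0.19 -0.92 0 0;28 0.19 -0.92 0 0;28 0.19 -0.92 0 0;28 0.19 -0.92 0 0;28 0.19 -0.92 0 0;28 0.13 -0.28 0 0;28 0.03 -0.1 0 0;28 0 0 0 0;28 0 0 0 0;28 0 0 0 0;28 0 0 0 0")

```text
t: 28.82
tcp_pos: [0.57, 0.1403, 0.1346]
tool_rot: [1.0, -0.001, -0.0, 0.0]
force: [-1.4, 0.1, -0.6]
finger_gap: 0.393
gripper_force: 40.0
```

```bash
python3 - <<'E'
from h import *
s=readout.sense();print(s['tcp_pos'],s['force'],s['finger_gap'],s['ft_torque'])
E
```

```text
[0.56999459 0.14030107 0.13464475] [-1.36021813  0.08727407 -0.6364945 ] 0.39269061081598367 [-0.05240811 -0.00107399  0.01380373]
```

send_rows(commands="28 0 0 0.2 0;28 0 0 0.4 0;28 0 0 0.2 0;28 0 0 0.1 0;28 0 0 0 0;28 0 0 0 0;28 0 0 0 0")

```text
t: 29.4
tcp_pos: [0.5703, 0.1413, 0.1167]
tool_rot: [1.0, 0.0, 0.0, -0.0]
force: [0.4, -0.0, -1.2]
finger_gap: 0.392
gripper_force: 40.0
```

Close to the target of (0.5705, 0.141). I go down in 1 mm steps.

send_rows(commands="28 0 0.01 0.05 0;28 0 0 0.05 0;28 0 0 0.05 0;28 0 0 0.05 0;28 0 0 0 0;28 0 0 0 0")

```text
t: 29.9
tcp_pos: [0.5702, 0.1411, 0.1127]
tool_rot: [1.0, 0.0, -0.0, -0.0]
force: [0.8, -0.2, -0.6]
finger_gap: 0.396
gripper_force: 40.0
```

send_rows(commands="28 0 0 0.05 0;28 0 0 0.05 0;28 0 0 0 0;28 0 0 0 0")

```text
t: 30.23
tcp_pos: [0.5701, 0.1411, 0.1106]
tool_rot: [1.0, 0.0, -0.0, 0.0]
force: [-0.7, -0.2, -1.1]
finger_gap: 0.393
gripper_force: 40.0
```

send_rows(commands="28 0 0 0.05 0;28 0 0 0.05 0;28 0 0 0.05 0;28 0 0 0 0;28 0 0 0 0")

```text
t: 30.65
tcp_pos: [0.5702, 0.1411, 0.1076]
tool_rot: [1.0, 0.0, -0.0, 0.0]
force: [-0.3, 0.1, -0.7]
finger_gap: 0.393
gripper_force: 40.0
```

send_rows(commands="28 0 0 0.05 0;28 0 0 0.05 0;28 0 0 0.05 0;28 0 0 0 0;28 0 0 0 0")

```text
t: 31.07
tcp_pos: [0.5702, 0.1411, 0.1046]
tool_rot: [1.0, 0.0, -0.0, -0.0]
force: [-0.4, -0.8, -0.6]
finger_gap: 0.39
gripper_force: 40.0
```

send_rows(commands="28 0 0 0.05 0;28 0 0 0.05 0;28 0 0 0.05 0;28 0 0 0.05 0;28 0 0 0 0;28 0 0 0 0")

```text
t: 31.57
tcp_pos: [0.5701, 0.1411, 0.1006]
tool_rot: [1.0, -0.0, -0.0, -0.0]
force: [0.2, -0.3, -0.8]
finger_gap: 0.392
gripper_force: 40.0
```

The bush is threaded well down the tip. Its home should be at TCP z 0.0928.

send_rows(commands="28 0 0 0.05 0;28 0 0 0.05 0;28 0 0 0.05 0;28 0 0 0.05 0;28 0 0 0.05 0;28 0 0 0.05 0;28 0 0 0 0;28 0 0 0 0")

```text
t: 32.23
tcp_pos: [0.5701, 0.1411, 0.0946]
tool_rot: [1.0, 0.0, -0.0, -0.0]
force: [-0.5, -0.1, -0.8]
finger_gap: 0.396
gripper_force: 40.0
```

send_rows(commands="28 0 0 0.04 0;28 0 0 0.04 0;28 0 0 0.04 0;28 0 0 0 0;28 0 0 0 0")

```text
t: 32.65
tcp_pos: [0.5702, 0.1411, 0.0927]
tool_rot: [1.0, 0.0, 0.0, -0.0]
force: [-1.5, -0.1, 3.8]
finger_gap: 0.392
gripper_force: 40.4
```

The bush is home at TCP z 0.0927 with about 5 N of contact. I release and withdraw.

send_rows(commands="50 0 0 0 0;50 0 0 0 0;50 0 0 0 0;50 0 0 -0.2 0;50 0 0 -0.5 0;50 0 0 -1 0;50 0 0 -1 0;50 0 0 -1 0;50 0 0 -1 0;50 0 0 -1 0;50 -0.5 0.8 0 0;50 -0.5 1 0 0;50 -0.5 1 0 0;50 -0.5 1 0 0;50 -0.5 1 0 0;50 -0.5 1 0 0;50 0 0 0 0;50 0 0 0 0;50 0 0 0 0")

```text
t: 34.23
tcp_pos: [0.5108, 0.0253, 0.207]
tool_rot: [1.0, -0.0, 0.001, -0.0]
force: [0.3, -0.5, 0.1]
finger_gap: 0.585
gripper_force: 0.0
```

```bash
python3 - <<'E'
from h import *
import pickle
s=readout.sense();print(s['t'],s['tcp_pos'],s['force'],s['finger_gap'])
t=snap('top');sc=snap('scene');t0=pickle.load(open('s1.pkl','rb'))['top']
im=t['pixels'];g=im[...,0]
for z,n in[(.07,'spacer top'),(.08,'washer top'),(.094,'bush top'),(.1,'tip')]: print(n,proj(t,[.57,.1405,z]).round(1))
for v in range(180,212,2): print(v,' '.join('%3d'%k for k in g[v,226:264:1]))
d=cv2.absdiff(im,t0['pixels']).max(2)
for n,(u,v) in dict(tape=(197,259),ink=(145,193),squeegee=(507,203),spacer0=(380,172),washer0=(342,245)).items(): print(n,(d[v-22:v+22,u-22:u+22]>50).sum())
hsv=cv2.cvtColor(im,cv2.COLOR_RGB2HSV);print('grey on mat',((hsv[...,1]<60)&(hsv[...,2]>110))[155:260,320:465].sum())
E
```

```text
34.2333 [0.51076955 0.02525967 0.20701432] [ 0.32483423 -0.45608327  0.10025499] 0.5853120443036984
spacer top [244.2 193.9]
washer top [243.4 193.4]
bush top [242.4 192.7]
tip [241.9 192.5]
180 128 125 111  72  74  79  78  79  79  79  76  78  76  74  47  25  37  74  74  72  71  77  72  72  73  73  70  69  72  69  70  72  69  63  66  67  63  66
182 126 128  87  79  80  79  76  82  81  79  79  75  78  52  29  32  63  79  78  77  77  75  76  76  77  74  70  76  76  73  74  74  74  74  72  72  70  73
184 128 105  74  80  81  78  75  75  79  79  80  78  63  33  38  53  80  79  79  82  80  80  73  82  78  79  81  79  76  76  84  79  75  78  77  76  75  75
186 118  66  81  74  78  78  78  75  79  78  80  69  31  28  44  77  83  82  80  79  85  80  82  79  79  82  83  82  79  80  80  82  80  78  78  78  77  80
188 104  89  78  77  78  80  80  81  76  78  75  44  27  38  69  84  85  84  85  86  85  81  85  83  83  81  84  82  86  81  84  81  81  83  82  82  81  80
190  77  80  78  80  79  79  77  78  78  73  54  32  28  51  85  87  91  88  86  90  89  87  83  83  85  87  85  85  83  84  84  
[... 950 characters left out ...]
  93  95  97
204  77  78  78  79  70  40  34  28  30  35  33  54  83  83  82  83  79  82  83  83  82  83  84  87  84  83  86  85  85  89  84  87  86  88  90  90  86  89
206  77  79  80  76  49  31  27  34  33  35  38  50  76  79  78  80  79  79  83  81  81  80  79  81  82  80  80  81  83  82  81  84  84  83  82  83  83  86
208  76  77  76  58  31  32  33  31  32  38  34  51  51  77  77  81  75  79  80  78  79  78  81  82  79  82  80  80  78  82  77  80  81  84  82  83  81  85
210  81  78  67  36  34  31  28  35  34  30  41  47  50  52  71  74  75  72  78  79  78  74  77  77  75  78  77  77  78  78  74  81  79  79  80  79  79  78
tape 625
ink 0
squeegee 0
spacer0 285
washer0 364
grey on mat 0
```

The arm blocks the top view of the press. I move clear and check once more.

send_rows(commands="50 -0.2 1 -0.5 0;50 -0.2 1 0 0;50 -0.2 1 0 0;50 -0.2 1 0 0;50 -0.2 1 0 0;50 -0.2 1 0 0;50 -0.2 1 0 0;50 -0.2 1 0 0;50 -0.2 1 0 0;50 -0.2 1 0 0;50 0 1 0 0;50 0 1 0 0;50 0 1 0 0;50 0 1 0 0;50 0 0.5 0 0;50 0 0 0 0;50 0 0 0 0")

```text
t: 35.75
tcp_pos: [0.4703, -0.2643, 0.2161]
tool_rot: [1.0, -0.0, -0.0, -0.001]
force: [0.1, -0.4, 0.6]
finger_gap: 0.581
gripper_force: 0.0
```

```bash
python3 - <<'E'
from h import *
import pickle
t=snap('top','t9.png');im=t['pixels'];g=im[...,0];t0=pickle.load(open('s1.pkl','rb'))['top']
for z,n,D in[(.07,'spacer top',60),(.08,'washer top',48),(.094,'bush top',36),(.1,'tip',12)]: print(n,proj(t,[.57,.1405,z]).round(1),'r',round(456.6*D/2000/(1.204-z),1))
for v in range(178,212,2): print(v,' '.join('%3d'%k for k in g[v,226:264:1]))
d=cv2.absdiff(im,t0['pixels']).max(2)
for n,(u,v) in dict(tape=(197,259),ink=(145,193)).items(): print(n,(d[v-22:v+22,u-22:u+22]>50).sum())
E
```

```text
spacer top [244.2 193.9] r 12.1
washer top [243.4 193.4] r 9.7
bush top [242.4 192.7] r 7.4
tip [241.9 192.5] r 2.5
178 124 122 122 112 162  92  96 102 145 197 199 194 197 194 199 197 196 194 194 196 195 195 197 196 197 198 197 196 194 193 188 164 165 154 145 128 120 117
180 123 125 111 141 195 110  99  90 107 200 200 198 199 198 197 195 194 193 195 195 191 190 190 191 191 195 193 196 192 192 194 193 192 193 189 135  91 100
182 123 122 100 166 197 195 195 195 197 198 195 196 195 193 180 172 168 171 168 166 170 167 167 167 170 178 184 196 194 196 196 195 193 194 189 109  97  88
184 124 120 109 195 198 198 198 199 202 197 195 180 162 159 168 164 166 166 164 138 166 161 167 166 147 166 164 168 174 171 190 196 195 193 193 194 190 133
186 123 116 104 199 197 195 197 198 191 176 164 174 171 178 173 143 165 147 166 144 166 172 169 160 162 168 164 136 162 169 172 174 185 192 193 195 194 195
188 120 119 116 197 198 196 197 181 168 169 159 104 172 171 169 169 169 169 169 169 165 146 138 170 167 126 157 163 130  84 160 166 124 115 195 191 192 194
190 122 109 142 197 198 196 185 169 168 163 154 
[... 980 characters left out ...]
 67  80 114 165 153  93  61  87  96  95  85 107 193 194 192 187
204 105 192 196 196 195 195 199 199 175 174 168 162 160 164 167 172 170 113 113 119 171 169 160 155 107  58  66  88  95  93  92  93 127 134 193 194 194 189
206 104 197 196 192 196 195 197 198 194 197 180 164 164 171 167  98  89  89  81  82  77  63  66  82  94  94  95  97 137  95 137 195 194 197 199 194 195 189
208 118 192 112  96  97 119 197 198 198 198 200 199 194 130 175 173 160 167 163 110 106 101 105 163 156  87 119  94 139 196 195 192 194 192 195 194 194 185
210 135 147  94  93  92  80 137 197 197 196 194 196 198 197 195 195 192 195 190 117 131 128 128 126 136 198 196 194 194 196 194 194 162 138 117 144 182 178
tape 0
ink 0
```

The stack is concentric at the expected pixels, all three rings seated at their exact home heights, and the tape, ink jar and squeegee are unmoved. I hand it in.

```bash
python3 -c "
from station import sign_off
print(sign_off())"
```

```text
the job is handed in; nothing more can be done
None
```

The spacer, washer and bush are threaded on the spindle in that order, each eased down to its home height without forcing; the tape, ink jar and squeegee are unmoved, and the job was handed in at about 36 s.

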